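# Pop the coffee-pod tray and trap it with the other finger

### The job

With one fingertip press the metal ejector key on top of the coffee-pod box and keep it down, and let the pod tray that springs out run against your other finger, so that it is trapped part-way, between 2 and 10 cm out, and does not reach the espresso cup in front. The program finishes while holding exactly this: key still down under one finger, tray at rest against the other. Grasp and lift nothing, and leave the cup and all the other things where they stand.

Things in the scene. Friction and masses are not known exactly. Their poses are not given: they have to be found in the camera images.
- pod_box: Low dark wooden coffee-pod box fixed to the worktop, 190 mm long (its x), 124 mm wide (its y), case 44 mm high. Origin: centre of the underside; z up. The tray comes out of its front, towards the box's own -x, horizontally (this points roughly to the robot's left). Fingers 85 mm apart along the box x, one over the key, have the other 60 mm ahead of the shut tray. A wall shelf with crockery hangs beyond the box: keep wrist and elbow clear.
- eject_key (a joint): Ejector key: travel straight down in m, 0 = up, 0.008 = fully down. It springs back when let go: it takes 2 N to start it and about 5 N to hold it fully down. The tray is released once it is about 0.005 down; the task counts it as down above 0.004.
- key_top (a point): Centre of the key's flat top (moves with the key). The key is a metal pad 28 mm long (box x) by 44 mm wide (box y) on the case's top, 70 mm from the box's origin towards its front (box -x), on the centre line; its top is 54 mm above the worktop when up, 10 mm above the case's top.
- pod_tray (a joint): How far the tray is out, in m: 0 = shut and latched, 0.15 = end of its run. Once released a spring drives it out steadily (about 45 mm/s at first, 30 mm/s at 0.1; push 2.5 N falling to 1.5 N) until something stops it; it keeps pushing lightly on what stops it. It does not go back by itself.
- tray_face (a point): Middle of the outer face of the tray's upright front panel, 55 mm above the worktop; moves with the tray. Tray shut, it lies 33 mm ahead (box -x) of the key's centre. The panel is 124 mm wide (box y), 8 mm thick and reaches from 4 to 70 mm above the worktop: 16 mm higher than the key's top.
- espresso_cup: Espresso cup, bowl 58 mm across, 84 mm with its handle, 49 mm high, standing upright in the tray's path; its nearest edge is 120 mm or more ahead of the shut tray's face. Origin on the underside, 12 mm from the bowl's axis towards the handle.
- pinch_bowl: Small round white pinch bowl, 68 mm across, 35 mm high, standing beyond the box, as seen from the robot. Origin: centre of the underside.
- tin: Low round food tin, 87 mm across, 40 mm high, standing beyond the tray's path, as seen from the robot. Origin: centre of the underside.
- spice_jar: Spice jar with a round screw cap, 45 mm across, 106 mm high, on the left of the worktop. Origin: centre of the underside.
- salt_shaker: Salt shaker, 44 mm across, 90 mm high, on the left of the worktop. Origin: centre of the underside.
- timer: Round wind-up kitchen timer, 66 mm across, 60 mm high, on the left of the worktop. Origin: centre of the underside.
- coaster: Round wooden coaster, 95 mm across, 9 mm thick, lying on the far right of the worktop. Origin: centre of the underside.

How it is judged:
On the way, in this order (a step that is already met when the one before it is completed fails the run):
1. the ejector key is pressed down while the tray is still shut or just leaving (value of joint eject_key above 0.004 m and value of joint pod_tray below 0.018 m).
2. with the key still down, the tray is trapped at rest against a finger, 2 to 10 cm out (value of joint eject_key above 0.004 m and value of joint pod_tray between 0.018 and 0.105 m and contact force between the fingers and pod_tray above 0.3 N and velocity of joint pod_tray between -0.005 and 0.005 m/s), for 0.4 s.
At the end, for the whole second after the job is handed in: The key is still down (more than 4 mm), the tray stands still (under 5 mm/s) between 18 and 105 mm out, and its front panel presses on a finger with more than 0.3 N (all of step 2); the arm keeps its last pose, push and grip.
It fails at once if the tray runs out past 105 mm (value of joint pod_tray above 0.105 m).
It fails at once if the tray's front is pushed or squeezed with more than 20 N (contact force between the fingers and pod_tray above 20 N).
It fails at once if the espresso cup is moved more than 10 mm or lifted (distance of espresso_cup from where it was at the start of the episode above 0.01 m).
It fails at once if another loose thing is moved more than 15 mm or lifted (distance of any of pinch_bowl, tin, spice_jar, salt_shaker, timer, coaster from where it was at the start of the episode above 0.015 m).
It also fails if it takes over 48 s, if anything falls off the work surface, if the arm or the gripper's body presses on something with over 40 N, if the wrist force passes 120 N, or if a joint passes its speed limit or range.

### The arm

A 6-joint arm with a two-finger parallel gripper is mounted at the origin on a cart in front of the work surface, level with it; the furniture and walls round the work are solid. World frame = base frame: x ahead of the robot, y to its left, z up, the work surface at z = 0. Lengths are in m, angles in rad, forces in N, time in s.
With the tool pointing down it reaches from about 0.4 to 0.825 m from the base axis. Payload 7 kg.
Tool frame: the origin (TCP) lies between the finger pads; the fingertips stand 8 mm ahead of it and the grasp point (between the pads) lies 11 mm behind it (arm.tips_ahead is the distance from the TCP to the fingertips, in m); z points along the fingers, y is the line along which they close (so a half turn about z gives the same grasp; the last joint's range is limited). The gripper opens to 85 mm and grips with 20 to 120 N. Pads are 22 mm wide; open, the fingers measure 114 mm over their backs; the gripper's body (76 mm by 85 mm) begins 54 mm behind the grasp point. The pads swing forward as they close: fully open they stand 13 mm farther back than shut.
Start: joints at [-0.864, 0.359, 0.012, 0, -1.224, -0.288], TCP at [0.274, -0.617, 0.239] pointing down, gripper open.
Joint ranges: [-3.07, 3.07], [-1.43, 2.12], [-1.02, 1.25], [-3.03, 1.67], [-3.05, -0], [-3.03, 3.03]. Speed limits (rad/s): [2.39, 2.39, 3.01, 3.14, 3.14, 3.14].

### API

Orientations are given as a unit quaternion [w, x, y, z].
In Python, from station import arm gives the robot as it stands.
- The arm moves only by the shell command python3 -m jog 'ROWS'. ROWS is JSON, a list of rows, each a list of 3 entries, a list of its own where there are three numbers: the shift along the tool's x, y, z as a fraction of full scale, then the turn, a rotation vector about the tool's x, y, z as a fraction of full scale, then the gripper's target within -1 to 1 (shut at 1, half-way at 0, fully open at -1). In form: [[[x, y, z], [ax, ay, az], fingers], ...]. A call has 1 to 10 rows; each row is the pose to reach, as a shift and turn from the pose commanded when the call began, along the tool's axes at that moment, turning the shorter way round; what a row does not reach only later rows make up. Full scale, the value 1, is 150 mm for a shift and pi rad for a turn. A row lasts 1/8 s, in which the tool goes at most 62.5 mm and 10.7 degrees, less where a joint would pass 70% of its speed; a pose out of reach is approached as far as the arm can. A call with a number of a shift or a turn outside -1 to 1 is refused whole. A call with a gripper value outside its range is refused whole. The fingers move at their own pace and stop on an object; the grip force is fixed at half the most. Time passes only in rows, so rows that repeat a pose let the fingers close. It gives the time, the measured TCP pose, the force, the opening and the grip force at its end, in the units of the state.
- arm.sense(): the state, without advancing time (a new reading comes with each control period).
- arm.capture(name): name is "side" or "top"; returns a dict with "img" (384x512x3 uint8, red, green, blue), "vfov" (degrees; the focal length in pixels is half the picture's height over the tangent of half this angle, whatever the lens; pixels are square), "cx", "cy" (the principal point, pixels), "k1" (the pictures are not rectified: a ray, as slopes to the right and down, at radius r is drawn at 1 + k1 r^2 times it, then the intrinsics apply), "cam_to_world" (4x4, takes a point from camera to world coordinates). Camera axes: x right, y down, z forward; pixel columns grow to the right and rows downward; lengths in m; the calibration is good to about 2 mm. A picture is of the moment at which its call begins. There is no depth.
- arm.job_done(): hands the job in; it is judged then, once.
The state is a dict: "clock": time; "joint_pos": joint angles; "qd": joint speeds; "joint_efforts": joint torques, N m; "ee_pos": TCP position; "tool_rot": TCP orientation; "wrist_force": force on the tool from outside, world axes, zero at the start; "ft_torque": the same for the moment, N m; "opening": opening from 0.0 (shut) to 1.0 (fully open); "gripper_force": force on a finger pad.
Only numpy, scipy, OpenCV 4.12 (cv2) and the standard library are available. Lean on these libraries where they do the work, as an engineer would, in place of code of your own. Each camera call takes 0.05 s, during which the arm holds its last target. There are 200 camera calls.

## Working session

There is one attempt and no reset: what is moved stays moved. The work goes in short steps, Python scripts to look and compute and a shell command to move; the robot and the scene stay as the last step left them, time stands still between calls to the robot, and variables do not carry over. Pictures are saved under pics/ and viewed, at most 10 in all, crops included, and the job is handed in when it is done.

```bash
ls; mkdir -p pics
python3 - <<'E'
from station import arm
import cv2,json
s=arm.sense(); print({k:(s[k]) for k in ('clock','ee_pos','tool_rot','opening','wrist_force')}, arm.tips_ahead)
import pickle
for n in('side','top'):
    c=arm.capture(n); pickle.dump(c,open(n+'.pkl','wb'))
    cv2.imwrite(f'pics/{n}0.png',c['img'][:,:,::-1]); print(n,c['vfov'],c['cx'],c['cy'],c['k1'],c['cam_to_world'])
E
```

```text
pics
{'clock': 0.0, 'ee_pos': array([ 0.27429419, -0.61624037,  0.23837531]), 'tool_rot': array([-2.42143852e-04, -2.07835313e-01,  9.78163488e-01,  7.84591565e-04]), 'opening': 0.9985542878378478, 'wrist_force': array([ 0.4964222 , -0.19078393,  1.04005813])} 0.008
side 42.339829330853085 264.3255318557574 188.8241407520144 -0.046056587432753524 [[-0.98030103 -0.1186471   0.15790107  0.26997379]
 [-0.19728483  0.55011885 -0.81144806  1.19338295]
 [ 0.0094116  -0.82661485 -0.56268935  0.84756935]
 [ 0.          0.          0.          1.        ]]
top 43.0749126833789 258.7574494415388 193.02620897509394 -0.09142955509037756 [[-0.01687599 -0.99454709  0.10291398  0.35364728]
 [-0.99978994  0.0179825   0.00983343  0.0242383 ]
 [-0.01163046 -0.10272641 -0.99464165  1.5143754 ]
 [ 0.          0.          0.          1.        ]]
```

View pics/top0.png

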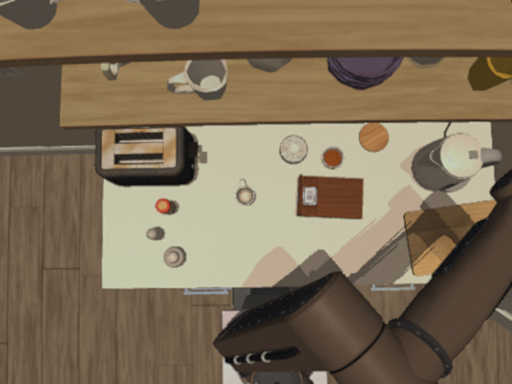

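View pics/side0.png

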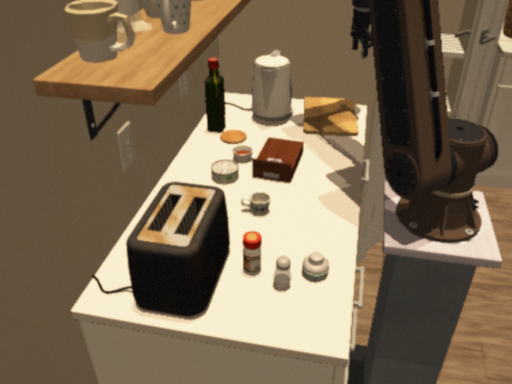

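The top view shows the box at columns 297–363, rows 176–218, with the key at about (310,196) and the cup at (246,195). In the side view the box is near (278,160). Next I'll measure.

```bash
cat > h.py <<'E'
import numpy as np,cv2,pickle
def ray(c,uv):
    f=192/np.tan(np.radians(c['vfov']/2)); d=(np.array(uv,float)-[c['cx'],c['cy']])/f
    p=d.copy()
    for _ in range(20): p=d/(1+c['k1']*(p@p))
    M=np.array(c['cam_to_world']); return M[:3,3],M[:3,:3]@[p[0],p[1],1]
def at(c,uv,z):
    o,d=ray(c,uv); return (o+d*(z-o[2])/d[2])
def proj(c,P):
    M=np.array(c['cam_to_world']); q=M[:3,:3].T@(np.array(P)-M[:3,3]); q=q[:2]/q[2]
    f=192/np.tan(np.radians(c['vfov']/2)); return q*(1+c['k1']*(q@q))*f+[c['cx'],c['cy']]
E
python3 - <<'E'
from h import *
c=pickle.load(open('top.pkl','rb')); im=c['img'].astype(int)
sub=np.zeros(im.shape[:2],bool); sub[165:230,285:375]=1
r,g,b=im[...,0],im[...,1],im[...,2]
m=((im.sum(2)<330)&sub).astype(np.uint8)
m=cv2.morphologyEx(m,cv2.MORPH_CLOSE,np.ones((3,3)))
cs,_=cv2.findContours(m,0,2); k=max(cs,key=cv2.contourArea)
R=cv2.minAreaRect(k); print(R)
for p in cv2.boxPoints(R): print(p,at(c,p,.044).round(4),at(c,p,.07).round(4))
# key: greyish bright pixels within box
km=np.zeros(sub.shape,bool); km[184:209,301:322]=1
km&=(im.max(2)-im.min(2)<40)&(im.sum(2)>250)
ys,xs=np.nonzero(km); print(len(xs),xs.min(),xs.max(),ys.min(),ys.max()); uv=[(xs.min()+xs.max())/2,(ys.min()+ys.max())/2]
P=at(c,uv,.054); print('key',uv,P)
s=pickle.load(open('side.pkl','rb')); print('key in side',proj(s,P))
print('cup',at(c,(246,196),.045))
a=c['img'][160:235,225:385,::-1]; a=cv2.resize(a,None,fx=4,fy=4,interpolation=0)
q=s['img'][130:190,235:325,::-1].copy(); q=cv2.resize(q,(640,427-140+13),interpolation=0)
u=(proj(s,P)-[235,130])*[640/90,5]; cv2.circle(q,tuple(int(v) for v in u),3,(0,255,0),-1)
cv2.imwrite('pics/crop.png',np.vstack([a,q]))
E
```

```text
((329.6878356933594, 196.93093872070312), (65.27806854248047, 40.7856559753418), 3.012787342071533)
[296.02206 215.58011] [ 0.4352 -0.0727  0.044 ] [ 0.4338 -0.071   0.07  ]
[298.16574 174.85083] [ 0.5593 -0.0823  0.044 ] [ 0.5557 -0.0805  0.07  ]
[363.3536  178.28177] [ 0.5453 -0.2814  0.044 ] [ 0.5419 -0.276   0.07  ]
[361.20993 219.01105] [ 0.4211 -0.2701  0.044 ] [ 0.4199 -0.2649  0.07  ]
265 302 316 186 205
key [np.float64(309.0), np.float64(195.5)] [ 0.49451157 -0.11270316  0.054     ]
key in side [273.99871147 160.15685377]
cup [0.49730666 0.0776445  0.045     ]
```

View pics/crop.png

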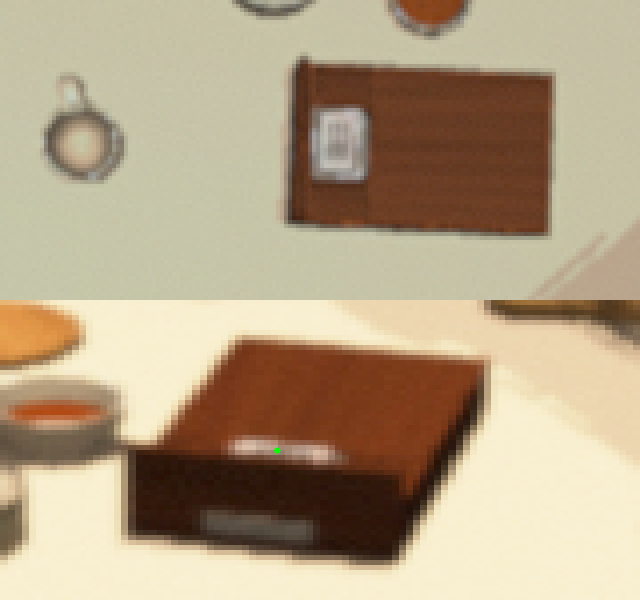

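The key comes out at about (0.494, −0.112), and the box axis agrees with the given sizes: 200 mm measured from rear to face against 198 mm expected. The TCP target is about (0.497, −0.0625), with tool y at 86.5° from its present 114°. I'll go there at the current height.

```bash
python3 -m jog '[[[-0.2,0.2,0],[0,0,0],-1],[[-0.45,0.43,0],[0,0,0],-1],[[-0.7,0.68,0],[0,0,0],-1],[[-0.95,0.92,0],[0,0,0],-1]]'
python3 -m jog '[[[-0.25,0.24,0],[0,0,0],-1],[[-0.5,0.48,0],[0,0,0],-1],[[-0.75,0.72,0],[0,0,0],-1],[[-0.95,0.92,0],[0,0,0],-1]]'
python3 -m jog '[[[-0.25,0.24,0],[0,0,0.04],-1],[[-0.5,0.48,0],[0,0,0.08],-1],[[-0.75,0.72,0],[0,0,0.12],-1],[[-0.95,0.92,0],[0,0,0.153],-1],[[-0.95,0.92,0],[0,0,0.153],-1],[[-0.95,0.92,0],[0,0,0.153],-1]]'
```

```text
clock: 0.6
ee_pos: [0.3487, -0.431, 0.2389]
tool_rot: [-0.0, -0.208, 0.978, 0.0]
wrist_force: [0.5, -0.9, 0.0]
opening: 1.002
gripper_force: 0.0
clock: 1.1
ee_pos: [0.4229, -0.2468, 0.2392]
tool_rot: [-0.0, -0.208, 0.978, 0.0]
wrist_force: [0.4, -0.7, 0.4]
opening: 0.997
gripper_force: 0.0
clock: 1.85
ee_pos: [0.4964, -0.0646, 0.239]
tool_rot: [-0.0, 0.03, 1.0, -0.0]
wrist_force: [-0.0, -0.1, -0.5]
opening: 1.002
gripper_force: 0.0
```

```bash
cat > t.py <<'E'
from station import arm
import numpy as np
from scipy.spatial.transform import Rotation as R
def tool(target,deg=86.5):
    s=arm.sense(); q=s['tool_rot']; M=R.from_quat(q,scalar_first=True).as_matrix()
    a=np.degrees(np.arctan2(M[1,1],M[0,1]))
    print(s['clock'],s['ee_pos'].round(4),'yang',a.round(2),'tilt',M[:,2].round(4),'F',s['wrist_force'].round(2),s['opening'])
    print('shift units',(M.T@(np.array(target)-s['ee_pos'])/.15).round(3),'turn z',(a-deg)/180)
E
python3 -c "
from t import *; tool([.497,-.0625,.12])"
```

```text
1.85 [ 0.4964 -0.0646  0.239 ] yang 86.54 tilt [-8.e-04 -1.e-04 -1.e+00] F [-0.04 -0.13 -0.45] 1.0023485801011025
shift units [-0.004  0.014  0.793] turn z 0.00020267421942795258
```

```bash
python3 -m jog '[[[0,0.014,0.25],[0,0,0],-1],[[0,0.014,0.5],[0,0,0],-1],[[0,0.014,0.75],[0,0,0],-1],[[0,0.014,0.9],[0,0,0],-1],[[0,0.014,0.9],[0,0,0],-1]]'
python3 - <<'E'
from t import *; tool([.497,-.0625,.07])
import cv2
from h import *
o=[]
for n in('side','top'):
    c=arm.capture(n); pickle.dump(c,open(n+'1.pkl','wb'))
    uv=proj(c,[.496,-.08,.08]).astype(int); a=c['img'][uv[1]-50:uv[1]+50,uv[0]-66:uv[0]+66,::-1]
    o.append(cv2.resize(a,(396,300),interpolation=0)); print(n,uv)
cv2.imwrite('pics/pre.png',np.hstack(o))
E
```

```text
clock: 2.48
ee_pos: [0.4952, -0.0637, 0.1029]
tool_rot: [-0.002, 0.032, 1.0, -0.0]
wrist_force: [-0.3, 0.0, 0.8]
opening: 0.998
gripper_force: 0.0
2.475 [ 0.4952 -0.0637  0.1029] yang 86.39 tilt [-3.7e-03 -8.0e-04 -1.0e+00] F [-0.3   0.05  0.84] 0.9984914224346056
shift units [-0.012  0.009  0.219] turn z -0.0006192457024114775
side [271 158]
top [298 194]
```

View pics/pre.png

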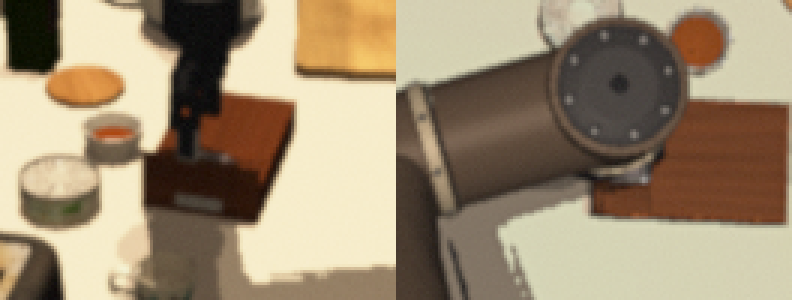

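The crop shows the front finger's tip at about side pixel (267,160). I'll check this against the predicted position.

Run:
```python
from h import *
c=pickle.load(open('side1.pkl','rb'))
print('key',proj(c,[.494,-.112,.054]))
for y in(-.013,-.1135):
  for z in (.095,.107):
    print(y,z,[proj(c,[x,y,z]).round(1) for x in(.485,.496,.507)])
a=c['img'][90:180,220:320,::-1]; cv2.imwrite('pics/pre2.png',cv2.resize(a,None,fx=6,fy=6,interpolation=cv2.INTER_CUBIC))
```

```text
key [274.11949044 160.28864774]
-0.013 0.095 [array([271.3, 165.7]), array([267.5, 165.3]), array([263.8, 164.8])]
-0.013 0.107 [array([271.3, 162.1]), array([267.6, 161.7]), array([263.9, 161.3])]
-0.1135 0.095 [array([277.4, 148.9]), array([273.8, 148.5]), array([270.3, 148.1])]
-0.1135 0.107 [array([277.5, 145.4]), array([273.9, 145.1]), array([270.4, 144.7])]
```

View pics/pre2.png

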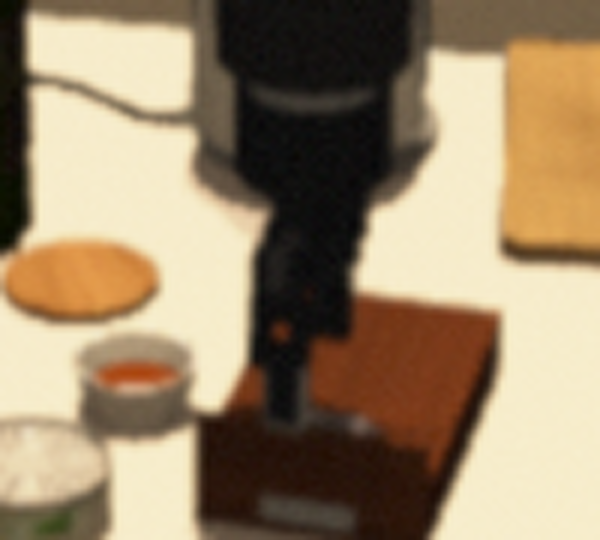

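The front tip at (267.5, 161.7) and the rear tip at about (274, 146) both match the prediction. Open, the tips stand about 4 mm behind the TCP, so the key is touched at TCP z ≈ 0.050. I'll go down to just above it.

```bash
python3 -m jog '[[[-0.005,0.005,0.12],[0,0,0],-1],[[-0.005,0.005,0.24],[0,0,0],-1],[[-0.005,0.005,0.32],[0,0,0],-1],[[-0.005,0.005,0.32],[0,0,0],-1],[[-0.005,0.005,0.32],[0,0,0],-1]]'; python3 -c "
from t import *; tool([.497,-.0625,.043])"
```

```text
clock: 3.2
ee_pos: [0.4982, -0.0618, 0.0571]
tool_rot: [0.001, 0.031, 1.0, 0.0]
wrist_force: [0.3, 0.3, 0.5]
opening: 1.0
gripper_force: 0.0
3.2 [ 0.4982 -0.0618  0.0571] yang 86.46 tilt [ 1.1e-03  1.0e-04 -1.0e+00] F [0.31 0.31 0.48] 0.9998955386986416
shift units [ 0.008 -0.005  0.094] turn z -0.0002053168701100579
```

```bash
python3 -m jog '[[[0,0,0.04],[0,0,0],-1],[[0,0,0.07],[0,0,0],-1],[[0,0,0.09],[0,0,0],-1],[[0,0,0.09],[0,0,0],-1]]'; python3 -c "
from t import *; tool([.497,-.0625,.043])"
```

```text
clock: 3.7
ee_pos: [0.498, -0.0617, 0.0429]
tool_rot: [0.0, 0.031, 1.0, -0.0]
wrist_force: [0.5, 1.1, 3.7]
opening: 0.999
gripper_force: 2.0
3.7 [ 0.498  -0.0617  0.0429] yang 86.48 tilt [ 5.e-04 -1.e-04 -1.e+00] F [0.54 1.07 3.72] 0.9990753433202331
shift units [ 0.006 -0.006 -0.001] turn z -0.00012301033107699292
```

```bash
python3 -m jog '[[[0,0,0.01],[0,0,0],-1],[[0,0,0.02],[0,0,0],-1],[[0,0,0.025],[0,0,0],-1],[[0,0,0.025],[0,0,0],-1],[[0,0,0.025],[0,0,0],-1]]'; python3 -m jog '[[[0,0,0],[0,0,0],-1],[[0,0,0],[0,0,0],-1],[[0,0,0],[0,0,0],-1],[[0,0,0],[0,0,0],-1],[[0,0,0],[0,0,0],-1],[[0,0,0],[0,0,0],-1],[[0,0,0],[0,0,0],-1],[[0,0,0],[0,0,0],-1]]'
python3 - <<'E'
from t import *; tool([.497,-.0625,.04])
from h import *
c=arm.capture('side'); a=c['img'][90:200,220:320,::-1]; cv2.imwrite('pics/p3.png',cv2.resize(a,None,fx=5,fy=5,interpolation=cv2.INTER_CUBIC))
E
```

```text
clock: 4.32
ee_pos: [0.4981, -0.0617, 0.0405]
tool_rot: [0.001, 0.031, 1.0, -0.0]
wrist_force: [-4.4, 2.7, 21.1]
opening: 1.0
gripper_force: 10.5
clock: 5.32
ee_pos: [0.4981, -0.0617, 0.0406]
tool_rot: [0.001, 0.031, 1.0, -0.0]
wrist_force: [-4.4, 3.7, 20.8]
opening: 0.999
gripper_force: 11.3
5.325 [ 0.4981 -0.0617  0.0406] yang 86.49 tilt [ 1.3e-03 -1.0e-04 -1.0e+00] F [-4.36  3.73 20.8 ] 0.999197043058129
shift units [ 0.007 -0.006  0.004] turn z -4.343854307443785e-05
```

View pics/p3.png

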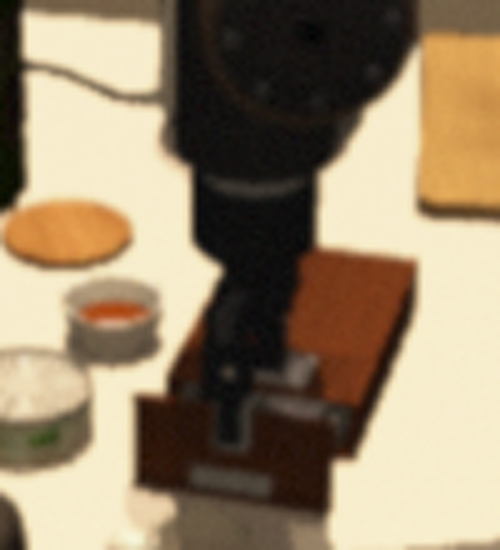

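The key is fully down at about 21 N. The tray is out and reaches the front finger at crop pixel (230,430). I'll wait another second and check that it's at rest.

```bash
cat > edge.py <<'E'
from t import *
from h import *
c=arm.capture('side'); np.save('/tmp/a%d.npy'%(arm.sense()['clock']*100),c['img'])
# panel's lower front edge: dark->bright below panel
o=[]
for u in (250,254,258,281,284):
    col=c['img'][160:200,u].astype(int).sum(1); v=160+np.nonzero(col<300)[0]; o.append((u,v.max() if len(v) else None, v.min() if len(v) else None)); 
print(o,[(at(c,(u,a+.5),.004)[1]).round(3) for u,a,b in o if a])
tool([.497,-.0625,.04])
E
python3 edge.py; python3 -m jog '[[[0,0,0],[0,0,0],-1],[[0,0,0],[0,0,0],-1],[[0,0,0],[0,0,0],-1],[[0,0,0],[0,0,0],-1],[[0,0,0],[0,0,0],-1],[[0,0,0],[0,0,0],-1],[[0,0,0],[0,0,0],-1],[[0,0,0],[0,0,0],-1]]'; python3 edge.py
python3 -c "
import numpy as np,glob
f=sorted(glob.glob('/tmp/a*.npy'));a,b=[np.load(x).astype(int) for x in f];print(f,abs(a-b)[150:200,235:300].max(),abs(a-b)[150:200,235:300].mean())"
```

```text
[(250, np.int64(187), np.int64(169)), (254, np.int64(188), np.int64(164)), (258, np.int64(199), np.int64(160)), (281, np.int64(194), np.int64(160)), (284, np.int64(193), np.int64(160))] [np.float64(-0.021), np.float64(-0.018), np.float64(0.035), np.float64(-0.004), np.float64(-0.011)]
5.425 [ 0.4981 -0.0617  0.0406] yang 86.49 tilt [ 1.4e-03 -1.0e-04 -1.0e+00] F [-3.96  4.57 20.83] 0.9992931019251196
shift units [ 0.007 -0.006  0.004] turn z -6.976183434177743e-05
clock: 6.42
ee_pos: [0.4981, -0.0617, 0.0405]
tool_rot: [0.001, 0.031, 1.0, -0.0]
wrist_force: [-4.3, 3.6, 20.5]
opening: 1.0
gripper_force: 11.3
[(250, np.int64(187), np.int64(169)), (254, np.int64(188), np.int64(164)), (258, np.int64(199), np.int64(160)), (281, np.int64(194), np.int64(160)), (284, np.int64(193), np.int64(160))] [np.float64(-0.021), np.float64(-0.018), np.float64(0.035), np.float64(-0.004), np.float64(-0.011)]
6.475 [ 0.4981 -0.0617  0.0405] yang 86.49 tilt [ 1.3e-03 -1.0e-04 -1.0e+00] F [-4.91  2.92 21.21] 1.0007760297608772
shift units [ 0.007 -0.006  0.004] turn z -5.7599362919723437e-05
['/tmp/a542.npy', '/tmp/a647.npy'] 11 1.5193846153846153
```

The two pictures differ only by noise, and the panel face is at y ≈ −0.02 against the finger's inner face at −0.019. So the tray is at rest against the finger, about 60 mm out, and the key is at its stop.

```bash
python3 -c "
from station import arm; print(arm.job_done())"
```

```text
the job is handed in; nothing more can be done
None
```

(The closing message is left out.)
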